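# Seat the toothed divider in the slotted strip on the radiator plank

### The arm

A 6-joint arm with a two-finger parallel gripper is mounted at the origin on the work surface. World frame = base frame: x ahead of the robot, y to its left, z up, the work surface at z = 0. Lengths are in m, angles in rad, forces in N, time in s.
With the tool pointing down it reaches from about 0.275 to 0.975 m from the base axis. Payload 8.4 kg.
Tool frame: the origin (TCP) lies at the centre of the arm's flange, where the gripper is bolted on; the fingertips stand 190 mm ahead of it and the grasp point (between the pads) lies 171 mm ahead of it (tcp_to_tips is the z of the fingertips in the tool frame, in m); z points along the fingers, y is the direction in which the jaws open and shut (so a half turn about z gives the same grasp; the last joint's range is limited). The gripper opens to 92 mm and grips with 3 to 60 N. Pads are 20 mm wide; open, the fingers measure 128 mm over their backs; the gripper's body (75 mm by 189 mm) begins 69 mm behind the grasp point.
Start: joints at [-1.165, 0.353, 1.633, -0, 1.155, -0.002], TCP at [0.248, -0.574, 0.405] pointing down, gripper open.
Joint ranges: [-2.63, 2.63], [-0.92, 2.1], [0.06, 2.66], [-1.3, 4.44], [0, 2.69], [-3.02, 3.02]. Speed limits (rad/s): [2.22, 2.22, 2.79, 3.14, 3.14, 3.14].

### API

Orientations are given as a unit quaternion [x, y, z, w].
In Python, from bench import sense, grab_frame, job_done, search_frame, landmark_of, tcp_to_tips gives the robot as it stands.
- The arm moves only by the tool step_arm, never from a script. Its argument "steps" is text: rows parted by semicolons, each of 7 numbers parted by spaces: the gripper command: -1 is shut, 1 is fully open, values between are in proportion, then the shift along the tool's x, y, z in units of 0.5 m (1.0 is 0.5 m), then the turn, a rotation vector about the tool's x, y, z in units of 45 degrees (1.0 is 45 degrees). In form: gripper dx dy dz rx ry rz; .... A call has 1 to 5 rows; each row shifts and turns the commanded pose from where the row before left it, along the tool's axes as they then stand; what a row does not reach is not made up. A row lasts 1/10 s, in which the tool goes at most 50 mm and 8.59 degrees, less where a joint would pass 70% of its speed; a pose out of reach is approached as far as the arm can. A call with a number of a shift or a turn outside -1 to 1 is refused whole. A call with a gripper value outside its range is refused whole. The fingers move at their own pace and stop on an object; "squeeze" is the grip in N (left out, the last holds). Time passes only in rows, so rows that do not move let the fingers close. It gives the time, the measured TCP pose, the force and the opening at its end, in the units of the state.
- sense(): the state, without advancing time (a new reading comes with each control period).
- grab_frame(name): name is "scene" or "side" or "wrist"; returns a dict with "img" (420x560x3 uint8, blue, green, red), "camera_matrix" (3x3 intrinsics, pixels), "k1" (the pictures are not rectified: a ray, as slopes to the right and down, at radius r is drawn at 1 + k1 r^2 times it, then the intrinsics apply), "pose" (4x4, takes a point from camera to world coordinates). Camera axes: x right, y down, z forward; pixel columns grow to the right and rows downward; lengths in m; the calibration is good to about 2 mm. A picture is of the moment at which its call begins. There is no depth.
- job_done(): hands the job in, once; it reports no verdict.
Trained networks look in a picture, given as the dict that the camera call returned (one of the last four; its "shot" number tells which), for a name from the list of things; names that differ only in an ending like _2 or _b are one class to them, and where a whole thing is asked for, a point or a joint stands for the part that bears it (a point fixed in the world has none). Each returns a list of dicts, best first, with "p" (0 to 1); they miss things now and then, are a little off and sometimes report something else, mostly with a low value. They report only what shows in the picture. A call takes as long as a camera call. They do not tell look-alikes from the thing itself.
- search_frame(picture, target): "centre" ([x, y, z] in m, in world coordinates, good to about 4 mm: the middle of the surface that is visible of it).
- landmark_of(picture, target): "centre" ([x, y, z] in m, in world coordinates, good to about 4 mm: a listed point, or the origin of a listed thing).
The state is a dict: "clock": time; "joint_positions": joint angles; "qvel": joint speeds; "joint_torque": joint torques, N m; "position": TCP position; "tcp_rot": TCP orientation; "ft_force": force on the tool from outside, world axes, zero at the start; "ft_torque": the same for the moment, N m; "gripper_width": finger opening in m.
Only numpy, scipy, OpenCV 4.12 (cv2) and the standard library are available. Lean on these libraries where they do the work, as an engineer would, in place of code of your own. Each camera call takes 0.05 s, during which the arm holds its last target.

### The job

Pick up the walnut divider and fit it upright into the slotted aluminium bar on the plank, to part the decanter's end from the cups': let all five teeth find their five slots by feel, then press it down past the stiff catch until it is fully home on the bar, and let go. Work gently: at no time press the divider on the strip with more than about 20 newtons, and leave the decanter, cups and vial where they stand.

Things in the scene. Friction and masses are not known exactly. Their poses are not given: they have to be found in the camera images.
- divider_mid (a point): Centre, half-way up, of the loose dark walnut divider, a comb standing on its teeth: 132 mm long (x), 16 mm thick (y), 70 mm tall (z up), 0.11 to 0.23 kg. The upper 55 mm is a plain board, 132 x 16 mm, to be pinched across its thickness. This point is 20 mm above the board's lower edge (the shoulder), 35 mm below its top. Both ends are alike: it may go in either way round.
- divider_foot (a point): Middle of the divider's tooth tips, 35 mm below its centre. Five teeth, each 15 mm long from shoulder to tip, 10 mm wide along x and 12 mm thick along y, at x = -48, -24, 0, 24, 48 mm from this point.
- strip: Oak tray 184 x 50 mm screwed to the plank, with a rim 14 mm high; origin at the centre of its underside, on the plank's top; x along its length, z up. In it lies the slotted aluminium bar. When the divider is fully home its centre point is 46 mm above this origin.
- strip_top (a point): Point 26 mm above the tray's origin, level with the flat top of the aluminium bar (148 x 36 mm). The bar has five slots, 12 mm (x) by 15 mm (y), 24 mm apart, on the tray's centre line y = 0. Its place along the tray is not measured: the middle slot is from -10 to 10 mm in x from here, new each time. It holds there against 60 N. It lies on rubber pads: from 3 N down-load on it sinks 1 mm per 4 N, 3 mm at most.
- strip_catch (a point): Point 9 mm below the bar's top, where teeth that have entered the slots meet a dark catch plate. It holds against about 7 N, then gives way slowly under a steady push of 8 to 15 N and stays down; 6 mm further down the shoulder rests flat on the bar's top: fully home.
- decanter_mid (a point): Centre, half-way up the body, of the glass decanter: 90 mm across, 218 mm tall, on an 8 mm walnut coaster 100 mm across; this point 90 mm above its foot. Leave alone.
- cup_a_mid (a point): Centre of a copper-coloured cup, 70 mm across, 85 mm tall. Leave alone.
- cup_b_mid (a point): Centre of the other copper-coloured cup, same size. Leave alone.
- vial_mid (a point): Centre of the small cork-topped glass vial, 26 mm across, 71 mm tall. Leave alone.
Not all that is in view belongs to the job. What is shaped like the part that bears divider_mid but purple or yellow is not meant.

How it is judged:
On the way, in this order (a step that is already met when the one before it is completed fails the run):
1. the divider is lifted clear of the plank (height (world z) of divider_mid above 0.095 m and contact force between divider and strip below 0.1 N), for 0.2 s.
2. all five teeth have entered their slots (z of divider_mid in the frame of strip below 0.055 m and horizontal distance between divider_mid and strip below 0.0135 m and angle between the x axis of divider_mid and the x axis of strip, either way round below 0.08 rad), for 0.05 s.
At the end, for the whole second after the job is handed in: The divider stands upright (within 3 degrees) with all five teeth in their slots, fully home: its shoulder within 1.5 mm of the bar's rest height, its centre within 13.5 mm of the tray's centre seen from above (the bar's play), lengthways along the tray within 4.5 degrees; nothing holds it (z of divider_mid in the frame of strip below 0.0475 m and horizontal distance between divider_mid and strip below 0.0135 m and angle between the x axis of divider_mid and the x axis of strip, either way round below 0.08 rad and angle between divider_mid's own z axis and vertical below 0.05 rad); the robot touches nothing.
It fails at once if the divider is pressed on the strip with more than 25 N (contact force between divider and strip above 25 N).
It fails at once if the decanter is disturbed (distance of decanter_mid from where it was at the start of the episode above 0.015 m or angle between decanter_mid's own z axis and vertical above 0.25 rad).
It fails at once if a cup is disturbed (distance of any of cup_a_mid, cup_b_mid from where it was at the start of the episode above 0.015 m).
It fails at once if the vial is disturbed (distance of vial_mid from where it was at the start of the episode above 0.015 m).
It also fails if it takes over 54 s, if anything falls off the work surface, if the arm or the gripper's body presses on something with over 40 N, if the wrist force passes 120 N, or if a joint passes its speed limit or range.

## Working session

There is one attempt and no reset: what is moved stays moved. The work goes in short steps, Python scripts to look and compute and a tool call to move; the robot and the scene stay as the last step left them, time stands still between calls to the robot, and variables do not carry over. Pictures are saved under pics/ and viewed, and the job is handed in when it is done.

Besides the shell and the picture viewer there is one more tool, called after "Emit:" by a JSON object that holds its "method" and its "body", one argument or row to a line. step_arm: Moves the arm, as the interface text tells. Its arguments: {"type":"object","properties":{"steps":{"type":"string"},"squeeze":{"type":"number"}},"required":["steps"]}

```bash
ls; mkdir -p pics; python3 - <<'E'
from bench import *
import cv2
s=sense();print(s)
for n in ["scene","side","wrist"]:
    f=grab_frame(n); cv2.imwrite(f"pics/{n}0.png",f["img"]); print(n,f["shot"],f["camera_matrix"].tolist(),f["k1"],f["pose"].round(4).tolist())
    for t in ["divider_mid","divider_foot","strip","strip_top","decanter_mid","cup_a_mid","vial_mid"]:
        print(t,[(round(d["p"],2),[round(float(v),4) for v in d["centre"]]) for d in landmark_of(f,t)][:4])
E
```

```text
pics
{'clock': 0.0, 'joint_positions': array([-1.16537715e+00,  3.53680951e-01,  1.63415083e+00,  1.52163533e-05,
        1.15522845e+00, -2.41131839e-03]), 'qvel': array([-4.10215696e-04,  6.41151573e-04, -6.05477900e-04, -5.59698355e-04,
       -4.51834725e-04,  3.99925846e-05]), 'joint_torque': array([ 9.87707099e-04, -5.93843043e+01, -3.34211397e+01,  6.99313288e-02,
        2.31894798e-02, -5.27645989e-05]), 'position': array([ 0.24778632, -0.57351777,  0.40393588]), 'tcp_rot': array([ 9.79281588e-01,  2.02501934e-01, -1.40045681e-04, -7.20337061e-04]), 'ft_force': array([-0.53295883, -0.01380562,  0.41115767]), 'ft_torque': array([-0.05509219,  0.04910813, -0.03290524]), 'gripper_width': 0.09219514980368496}
scene 1 [[384.35716072423514, 0.0, 279.8746652680271], [0.0, 384.35716072423514, 211.09238239399167], [0.0, 0.0, 1.0]] 0.005081766894791069 [[-0.0381, 0.8319, -0.5536, 1.0691], [0.9992, 0.0273, -0.0277, 0.0565], [-0.0079, -0.5543, -0.8323, 0.9666], [0.0, 0.0, 0.0, 1.0]]
divider_mid [(0.84, [0.5585, 0.1301, 0.0621]), (0.76, [0.2766, 0.4141, 0.0373]), (0.61, [0.3056, 0.1984, 
[... 934 characters left out ...]
0001]), (0.79, [0.5659, 0.1296, 0.0288]), (0.75, [0.2717, 0.4164, 0.0023]), (0.71, [0.3086, -0.1697, -0.0034])]
strip [(0.57, [0.5886, -0.1604, 0.0336])]
strip_top [(0.95, [0.5851, -0.1558, 0.0548])]
decanter_mid [(0.96, [0.5719, -0.4106, 0.1267])]
cup_a_mid [(0.84, [0.5167, 0.3877, 0.0689])]
vial_mid [(0.69, [0.6701, 0.0021, 0.0683])]
wrist 3 [[341.1276016695234, 0.0, 276.57014251695205], [0.0, 341.1276016695234, 211.84901635857932], [0.0, 0.0, 1.0]] -0.02861683308399324 [[0.3959, -0.8798, -0.2632, 0.3233], [-0.9183, -0.3792, -0.1137, -0.542], [0.0002, 0.2867, -0.958, 0.3849], [0.0, 0.0, 0.0, 1.0]]
divider_mid []
divider_foot []
strip []
strip_top []
decanter_mid []
cup_a_mid []
vial_mid []
```

View pics/scene0.png

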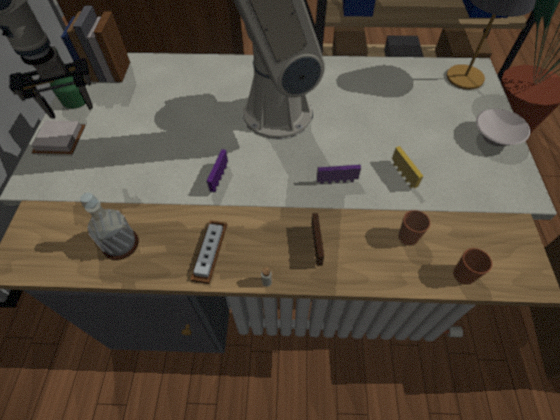

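View pics/side0.png

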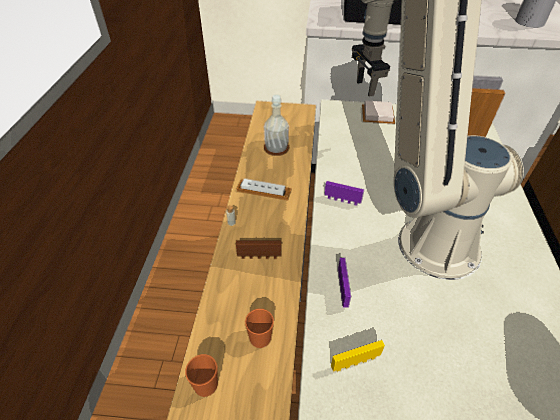

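View pics/wrist0.png

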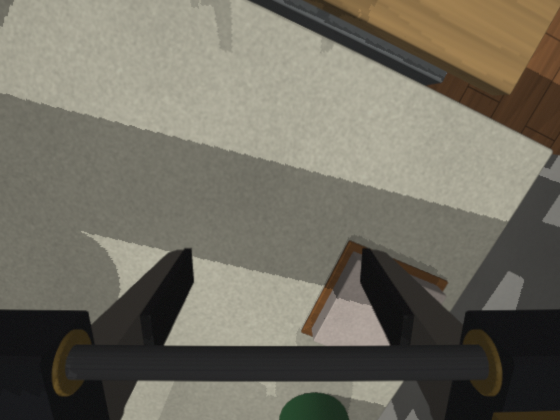

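The scene picture shows four comb shapes:
- a dark walnut one on the plank at scene (318,238) / side (258,248)
- purple at scene (218,170)
- purple at scene (338,174)
- yellow at scene (406,167)

I choose the dark walnut one. The slotted bar is at scene (209,251) / side (264,187). Next I'll take close crops to check this.

```bash
python3 - <<'E'
import cv2,numpy as np
a=cv2.imread("pics/scene0.png");b=cv2.imread("pics/side0.png")
c=[a[200:290,280:370],a[205:295,170:260],b[220:280,225:295],b[165:210,230:300]]
c=[cv2.resize(i,(400,300*1),interpolation=cv2.INTER_CUBIC) if 0 else cv2.resize(i,None,fx=390/i.shape[1],fy=390/i.shape[1],interpolation=cv2.INTER_CUBIC)[:300] if 0 else cv2.resize(i,None,fx=300/i.shape[0] if i.shape[0]>=90 else 5.5,fy=300/i.shape[0] if i.shape[0]>=90 else 5.5,interpolation=cv2.INTER_CUBIC) for i in c]
W=np.zeros((600,800,3),np.uint8)
for i,(x,y) in zip(c,[(0,0),(400,0),(0,300),(400,300)]):
    i=i[:300,:400];W[y:y+i.shape[0],x:x+i.shape[1]]=i
cv2.imwrite("pics/crop0.png",W)
E
```

```text
(no output)
```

View pics/crop0.png

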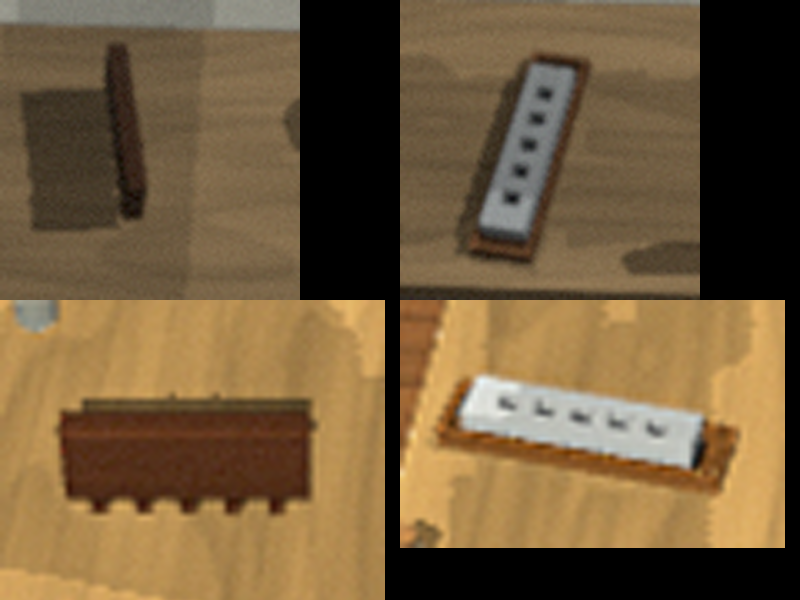

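```bash
cat > h.py <<'E'
import numpy as np,cv2
def pix2plane(f,px,z):
    K=f["camera_matrix"];T=f["pose"];p=np.atleast_2d(np.array(px,float))
    d=np.array([f["k1"],0,0,0,0])
    u=cv2.undistortPoints(p.reshape(-1,1,2),K,d).reshape(-1,2)
    r=np.c_[u,np.ones(len(u))]@T[:3,:3].T
    t=(z-T[2,3])/r[:,2]
    return T[:3,3]+r*t[:,None]
def world2pix(f,P):
    T=f["pose"];c=(np.atleast_2d(P)-T[:3,3])@T[:3,:3]
    return cv2.projectPoints(c.reshape(-1,1,3),np.zeros(3),np.zeros(3),f["camera_matrix"],np.array([f["k1"],0,0,0,0.]))[0].reshape(-1,2)
E
python3 - <<'E'
from h import *
from bench import *
f=grab_frame("scene");g=grab_frame("side")
s=[(170+x/3.333,205+y/3.333) for x,y in [(144,93),(136,118),(128,145),(120,171),(112,198)]]
print(pix2plane(f,s,.056).round(4))
s=[(230+x/5.5,165+y/5.5) for x,y in [(110,104),(145,109),(181,117),(218,123),(256,130)]]
print(pix2plane(g,s,.056).round(4))
print("div scene",pix2plane(f,[(280+117/3.333,200+44/3.333),(280+132/3.333,200+190/3.333)],.1).round(4))
print("div side",pix2plane(g,[(225+60/5.5,220+(412-300)/5.5),(225+310/5.5,220+(412-300)/5.5)],.1).round(4))
print(tcp_to_tips)
E
```

```text
[[ 0.5413 -0.1541  0.056 ]
 [ 0.565  -0.1575  0.056 ]
 [ 0.5899 -0.1605  0.056 ]
 [ 0.6133 -0.1635  0.056 ]
 [ 0.6369 -0.1664  0.056 ]]
[[ 0.6337 -0.1595  0.056 ]
 [ 0.6112 -0.1574  0.056 ]
 [ 0.5878 -0.1526  0.056 ]
 [ 0.5642 -0.1497  0.056 ]
 [ 0.5399 -0.146   0.056 ]]
div scene [[0.4963 0.1229 0.1   ]
 [0.6275 0.1325 0.1   ]]
div side [[0.6262 0.133  0.1   ]
 [0.496  0.1188 0.1   ]]
0.1901
```

The close crop confirms the choice: dark brown comb on its teeth, five of them, at about (0.561, 0.127) with yaw about 0.09. The middle slot is at about (0.589, -0.157) with yaw about -0.135. I'll turn the tool first, then travel.

Emit:
{"method": "step_arm", "body": {
  "steps": "1 0 0 0 0 0 0.18; 1 0 0 0 0 0 0.18; 1 0 0 0 0 0 0.04; 1 0 0 0 0 0 0",
  "squeeze": 20
}}

```text
clock: 1.7
position: [0.2479, -0.5737, 0.4047]
tcp_rot: [0.999, 0.047, 0.0, 0.0]
ft_force: [0.4, -0.5, -0.4]
gripper_width: 0.0917
```

```bash
cat >> h.py <<'E'
from scipy.spatial.transform import Rotation as R
def need(target,yaw,s=None):
    from bench import sense
    s=s or sense();Rm=R.from_quat(s["tcp_rot"]).as_matrix()
    d=Rm.T@(np.array(target)-s["position"])
    cy=np.arctan2(Rm[1,0],Rm[0,0])
    print("clock %.2f pos"%s["clock"],s["position"].round(4),"yaw %.4f"%cy,"tilt",Rm[2].round(4),"F",s["ft_force"].round(2),"w %.4f"%s["gripper_width"])
    print("units shift",(d/0.5).round(4),"turn z",round(-(yaw-cy)/(np.pi/4),4))
E
python3 -c "
from h import *
need([.561,.127,.36],.09)"
```

```text
clock 1.70 pos [ 0.2479 -0.5737  0.4047] yaw 0.0933 tilt [ 0.  0. -1.] F [ 0.39 -0.5  -0.37] w 0.0917
units shift [ 0.7542 -1.337   0.0893] turn z 0.0043
```

Emit:
{"method": "step_arm", "body": {
  "steps": "1 0.047 -0.0835 0.005 0 0 0; 1 0.047 -0.0835 0.005 0 0 0; 1 0.047 -0.0835 0.005 0 0 0; 1 0.047 -0.0835 0.005 0 0 0; 1 0.047 -0.0835 0.005 0 0 0"
}}

```text
clock: 2.2
position: [0.3457, -0.3532, 0.3923]
tcp_rot: [0.999, 0.047, 0.0, 0.0]
ft_force: [1.1, 0.5, 0.1]
gripper_width: 0.0915
```

Emit:
{"method": "step_arm", "body": {
  "steps": "1 0.047 -0.0835 0.005 0 0 0; 1 0.047 -0.0835 0.005 0 0 0; 1 0.047 -0.0835 0.005 0 0 0; 1 0.047 -0.0835 0.005 0 0 0; 1 0.047 -0.0835 0.005 0 0 0"
}}

```text
clock: 2.7
position: [0.4432, -0.1343, 0.38]
tcp_rot: [0.999, 0.048, 0.0, 0.0]
ft_force: [1.0, -0.1, 0.5]
gripper_width: 0.0918
```

Emit:
{"method": "step_arm", "body": {
  "steps": "1 0.047 -0.0835 0.005 0 0 0; 1 0.047 -0.0835 0.005 0 0 0; 1 0.047 -0.0835 0.005 0 0 0; 1 0.047 -0.0835 0.005 0 0 0; 1 0.047 -0.0835 0.005 0 0 0"
}}

```text
clock: 3.2
position: [0.5408, 0.0848, 0.3673]
tcp_rot: [0.999, 0.048, 0.0, 0.0]
ft_force: [1.5, 0.1, -0.2]
gripper_width: 0.0917
```

```bash
python3 - <<'E'
from h import *
from bench import *
need([.561,.127,.36],.09)
f=grab_frame("wrist"); cv2.imwrite("pics/w1.png",f["img"]); print(f["pose"].round(4).tolist())
need([.561,.127,.36],.09)
E
```

```text
clock 3.20 pos [0.5408 0.0848 0.3673] yaw 0.0955 tilt [ 6.e-04  1.e-04 -1.e+00] F [ 1.54  0.05 -0.15] w 0.0917
units shift [ 0.0483 -0.0801  0.0146] turn z 0.0071
[[0.0946, -0.9539, -0.2848, 0.6225], [-0.9955, -0.0905, -0.0274, 0.0921], [0.0004, 0.2861, -0.9582, 0.3475], [0.0, 0.0, 0.0, 1.0]]
clock 3.25 pos [0.5432 0.0897 0.3673] yaw 0.0964 tilt [ 0.0035 -0.0029 -1.    ] F [ 1.6   4.93 -0.31] w 0.0918
units shift [ 0.0425 -0.0709  0.0149] turn z 0.0081
```

View pics/w1.png

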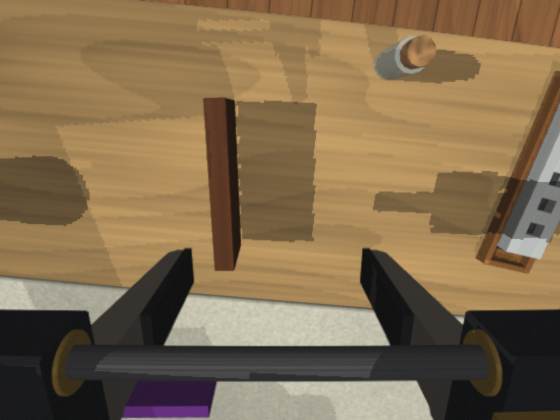

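Wrist view: the walnut divider's top face runs from about (216,98) to (224,270). The tray is at right (530,180) and the vial at (410,55).

```bash
python3 - <<'E'
from h import *
from bench import *
f=grab_frame("wrist"); cv2.imwrite("pics/w2.png",f["img"])
f0=dict(f); f0["pose"]=np.array([[0.0946,-0.9539,-0.2848,0.6225],[-0.9955,-0.0905,-0.0274,0.0921],[0.0004,0.2861,-0.9582,0.3475],[0,0,0,1]])
P=pix2plane(f0,[(205,98),(227,98),(214,270),(235,270)],.1);print(P.round(4))
a=(P[0]+P[1])/2;b=(P[2]+P[3])/2;print((a+b)/2,np.arctan2(*(a-b)[[1,0]]),np.linalg.norm(a-b))
need([.561,.127,.30],.09)
E
python3 -c "
import cv2
i=cv2.imread('pics/w2.png')[60:300,150:400];cv2.imwrite('pics/w2c.png',cv2.resize(i,None,fx=2.4,fy=2.4))"
```

```text
[[0.626  0.142  0.1   ]
 [0.6274 0.1269 0.1   ]
 [0.4959 0.1302 0.1   ]
 [0.4975 0.1135 0.1   ]]
[0.56173147 0.12816112 0.1       ] 0.09666363520877749 0.13060734285469974
clock 3.30 pos [0.542  0.0871 0.3671] yaw 0.0990 tilt [ 0.0019 -0.0013 -1.    ] F [ 0.14 -1.    0.42] w 0.0924
units shift [ 0.0454 -0.0755  0.1344] turn z 0.0114
```

View pics/w2c.png

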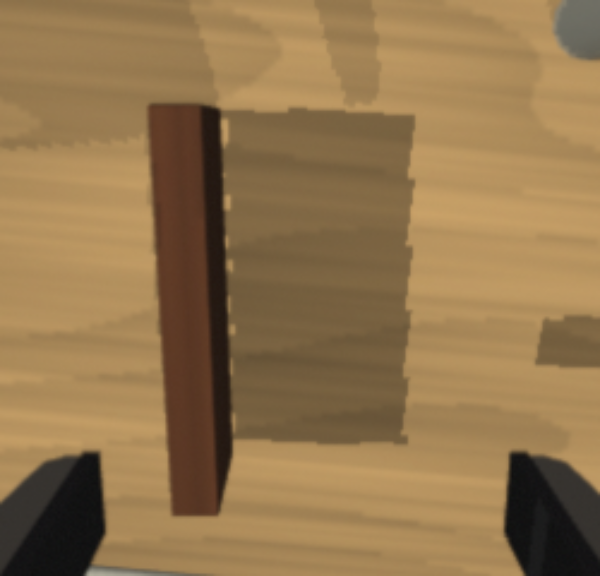

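Emit:
{"method": "step_arm", "body": {
  "steps": "1 0.023 -0.0388 0.02 0 0 0.003; 1 0.023 -0.0388 0.03 0 0 0.003; 1 0 0 0.04 0 0 0; 1 0 0 0 0 0 0; 1 0 0 0 0 0 0"
}}

```text
clock: 3.8
position: [0.5594, 0.1229, 0.3223]
tcp_rot: [0.999, 0.045, -0.001, 0.0]
ft_force: [-0.1, 0.0, -0.3]
gripper_width: 0.0918
```

```bash
python3 - <<'E'
from h import *
from bench import *
f=grab_frame("wrist"); cv2.imwrite("pics/w3.png",f["img"])
need([.5617,.1282,.246],.095)
E
```

```text
clock 3.85 pos [0.5596 0.1229 0.3229] yaw 0.0890 tilt [ 2.e-04  1.e-04 -1.e+00] F [-0.24  1.27  0.58] w 0.0920
units shift [ 0.005  -0.0101  0.1537] turn z -0.0077
```

View pics/w3.png

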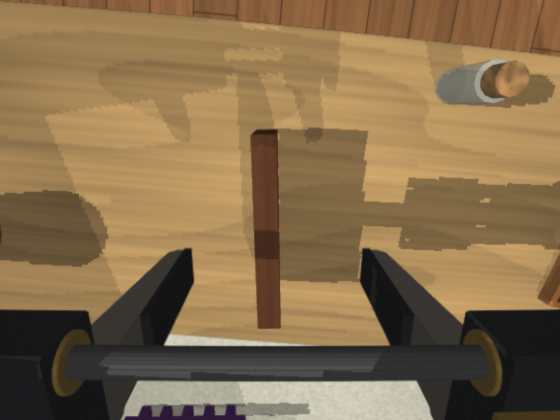

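The divider now stands between the fingers, with its top from (264,132) to (268,328). I'll descend.

Emit:
{"method": "step_arm", "body": {
  "steps": "1 0.005 -0.0101 0.04 0 0 -0.007; 1 0 0 0.05 0 0 0; 1 0 0 0.05 0 0 0; 1 0 0 0.0137 0 0 0; 1 0 0 0 0 0 0"
}}

```text
clock: 4.35
position: [0.5616, 0.1283, 0.2454]
tcp_rot: [0.999, 0.047, -0.0, 0.0]
ft_force: [-0.9, -0.1, 0.2]
gripper_width: 0.0917
```

```bash
python3 - <<'E'
from h import *
from bench import *
need([.5617,.1282,.246],.095)
f=grab_frame("wrist"); cv2.imwrite("pics/w4.png",f["img"])
E
```

```text
clock 4.35 pos [0.5616 0.1283 0.2454] yaw 0.0941 tilt [-8.e-04  1.e-04 -1.e+00] F [-0.89 -0.13  0.16] w 0.0917
units shift [ 0.0002  0.0003 -0.0011] turn z -0.0011
```

View pics/w4.png

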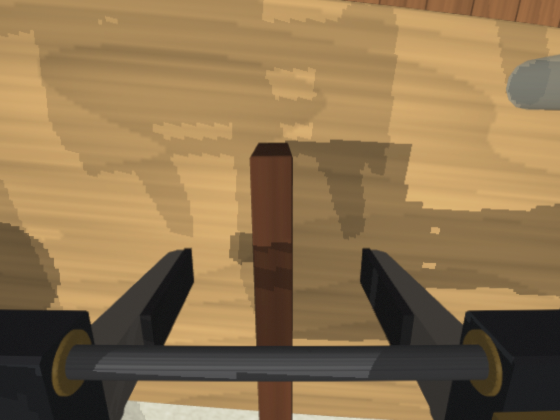

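The divider is centred between the pads at columns 252–292. I'll close gently.

Emit:
{"method": "step_arm", "body": {
  "steps": "-1 0 0 0 0 0 0; -1 0 0 0 0 0 0; -1 0 0 0 0 0 0; -1 0 0 0 0 0 0; -1 0 0 0 0 0 0",
  "squeeze": 35
}}

```text
clock: 4.9
position: [0.5617, 0.1287, 0.2456]
tcp_rot: [0.999, 0.047, 0.0, -0.0]
ft_force: [0.3, -0.3, 0.2]
gripper_width: 0.054
```

Emit:
{"method": "step_arm", "body": {
  "steps": "-1 0 0 0 0 0 0; -1 0 0 0 0 0 0; -1 0 0 0 0 0 0; -1 0 0 0 0 0 0"
}}

```text
clock: 5.3
position: [0.5616, 0.1287, 0.2453]
tcp_rot: [0.999, 0.047, -0.0, 0.0]
ft_force: [-0.3, 0.2, -0.4]
gripper_width: 0.0222
```

```bash
python3 - <<'E'
from h import *
from bench import *
need([.5617,.1282,.246],.095)
f=grab_frame("wrist"); cv2.imwrite("pics/w5.png",f["img"])
E
```

```text
clock 5.30 pos [0.5616 0.1287 0.2453] yaw 0.0945 tilt [-1.e-04  0.e+00 -1.e+00] F [-0.3   0.24 -0.38] w 0.0222
units shift [ 0.0001  0.0011 -0.0014] turn z -0.0007
```

View pics/w5.png

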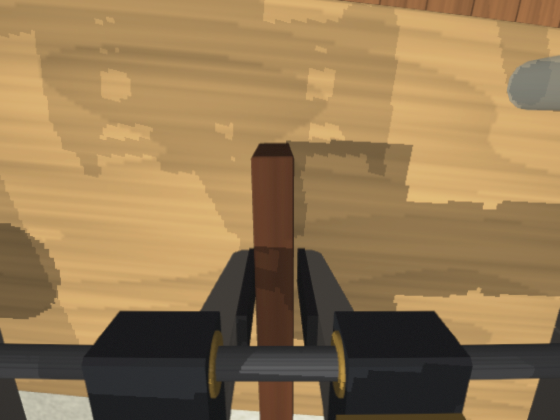

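Emit:
{"method": "step_arm", "body": {
  "steps": "-1 0 0 0 0 0 0; -1 0 0 0 0 0 0; -1 0 0 0 0 0 0; -1 0 0 0 0 0 0"
}}

```text
clock: 5.75
position: [0.5616, 0.1287, 0.2453]
tcp_rot: [0.999, 0.047, -0.0, -0.0]
ft_force: [-0.1, 0.9, -1.3]
gripper_width: 0.0159
```

```bash
python3 - <<'E'
from h import *
from bench import *
need([.5617,.1282,.246],.095)
print(sense()["ft_torque"])
E
```

```text
clock 5.75 pos [0.5616 0.1287 0.2453] yaw 0.0944 tilt [-0. -0. -1.] F [-0.14  0.9  -1.35] w 0.0159
units shift [ 0.      0.001  -0.0014] turn z -0.0008
[0.04441576 0.00817623 0.01390583]
```

Gripped at 15.9 mm. I'll lift.

Emit:
{"method": "step_arm", "body": {
  "steps": "-1 0 0 -0.02 0 0 0; -1 0 0 -0.04 0 0 0; -1 0 0 -0.05 0 0 0; -1 0 0 -0.05 0 0 0; -1 0 0 -0.05 0 0 0"
}}

```text
clock: 6.25
position: [0.5614, 0.1286, 0.3519]
tcp_rot: [0.999, 0.047, -0.0, 0.0]
ft_force: [1.0, -0.2, -1.7]
gripper_width: 0.016
```

Emit:
{"method": "step_arm", "body": {
  "steps": "-1 0 0 -0.03 0 0 0; -1 0 0 0 0 0 0; -1 0 0 0 0 0 0; -1 0 0 0 0 0 0"
}}

```text
clock: 6.65
position: [0.5612, 0.1286, 0.3643]
tcp_rot: [0.999, 0.047, -0.001, 0.0]
ft_force: [0.2, 0.3, -1.5]
gripper_width: 0.0162
```

```bash
python3 - <<'E'
from h import *
from bench import *
need([.589,-.157,.346],-.135)
f=grab_frame("wrist"); cv2.imwrite("pics/w6.png",f["img"])
g=grab_frame("side"); cv2.imwrite("pics/s6.png",g["img"])
print(sense()["ft_force"],sense()["ft_torque"])
W=np.zeros((420,800,3),np.uint8);W[:,:]=0
a=f["img"];b=g["img"][100:300,150:350];W[:420,:400]=cv2.resize(a,(400,420));W[:400,400:]=cv2.resize(b,(400,400));cv2.imwrite("pics/c6.png",W)
E
```

```text
clock 6.65 pos [0.5612 0.1286 0.3643] yaw 0.0944 tilt [-1.7e-03  3.0e-04 -1.0e+00] F [ 0.19  0.32 -1.49] w 0.0162
units shift [0.0016 0.5739 0.0368] turn z 0.2921
[ 0.70207117  0.44241431 -1.42244211] [0.08169633 0.03235117 0.03090728]
```

View pics/c6.png

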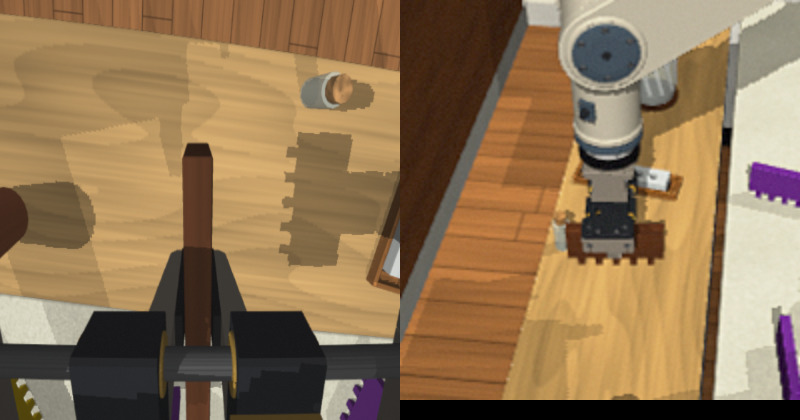

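Lifted straight and level (wrist: board at (198,200); side: five teeth hanging clear). I'll move part of the way and look at the slots.

Emit:
{"method": "step_arm", "body": {
  "steps": "-1 0 0.06 0 0 0 0.07; -1 0 0.08 0 0 0 0.08; -1 0 0.06 0 0 0 0.07; -1 0 0.03 0 0 0 0.07; -1 0 0 0 0 0 0"
}}

```text
clock: 7.25
position: [0.5639, 0.0124, 0.3647]
tcp_rot: [0.998, -0.069, -0.001, 0.0]
ft_force: [-0.2, -0.3, -1.8]
gripper_width: 0.0161
```

Emit:
{"method": "step_arm", "body": {
  "steps": "-1 0 0 0 0 0 0; -1 0 0 0 0 0 0; -1 0 0 0 0 0 0"
}}

```text
clock: 7.55
position: [0.5642, 0.0149, 0.3652]
tcp_rot: [0.998, -0.066, -0.0, -0.0]
ft_force: [0.5, -0.6, -2.0]
gripper_width: 0.0157
```

```bash
cat > /dev/null; python3 - <<'E'
from h import *
from bench import *
import pickle
need([.589,-.157,.346],-.135)
f=grab_frame("wrist"); cv2.imwrite("pics/w7.png",f["img"]);pickle.dump({k:f[k] for k in f},open("f7.pkl","wb"))
need([.589,-.157,.346],-.135)
E
```

```text
clock 7.55 pos [0.5642 0.0149 0.3652] yaw -0.1317 tilt [-2.e-04 -2.e-04 -1.e+00] F [ 0.47 -0.57 -1.96] w 0.0157
units shift [0.0944 0.3344 0.0384] turn z 0.0042
clock 7.60 pos [0.5642 0.0148 0.3653] yaw -0.1319 tilt [-0.e+00 -2.e-04 -1.e+00] F [ 1.18  0.05 -1.2 ] w 0.0159
units shift [0.0943 0.3342 0.0386] turn z 0.004
```

View pics/w7.png

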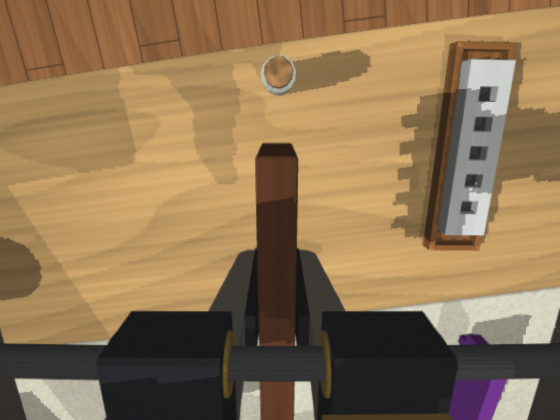

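```bash
python3 - <<'E'
import cv2
i=cv2.imread('pics/w7.png');cv2.imwrite('pics/w7c.png',cv2.resize(i[30:260,410:560],None,fx=2.6,fy=2.6,interpolation=cv2.INTER_CUBIC))
E
```

```text
(no output)
```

View pics/w7c.png

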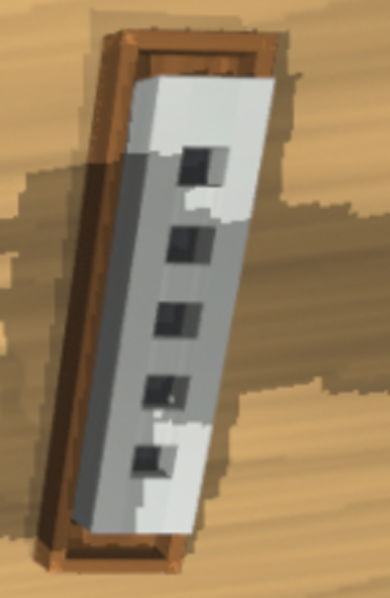

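```bash
python3 - <<'E'
from h import *
import pickle
f=pickle.load(open("f7.pkl","rb"))
c=[(204,167),(190.5,245),(178.5,320),(166,392.5),(154.5,461.5)]
P=pix2plane(f,[(410+x/2.6,30+y/2.6) for x,y in c],.056)
print(P.round(4)); print(np.linalg.norm(np.diff(P,axis=0),axis=1))
a=np.polyfit(P[:,0],P[:,1],1);print("yaw",np.arctan(a[0]),"mean",P.mean(0))
# bar top face corners
B=pix2plane(f,[(410+x/2.6,30+y/2.6) for x,y in [(158,75),(274,80),(193,533),(91,531)]],.056);print(B.round(4),B.mean(0))
print(np.linalg.norm(B[0]-B[1]),np.linalg.norm(B[1]-B[2]))
# rim outer corners z=.044
B=pix2plane(f,[(410+x/2.6,30+y/2.6) for x,y in [(106,30),(277,33),(182,570),(38,570)]],.044);print(B.round(4),B.mean(0))
# divider top near end: z = tcp-.1803+.035
E
```

```text
[[ 0.636  -0.1689  0.056 ]
 [ 0.6124 -0.1653  0.056 ]
 [ 0.5888 -0.1621  0.056 ]
 [ 0.5649 -0.1587  0.056 ]
 [ 0.541  -0.1555  0.056 ]]
[0.02379675 0.0238937  0.02414685 0.02402983]
yaw -0.13930558081828925 mean [ 0.58861798 -0.16210245  0.056     ]
[[ 0.6647 -0.1538  0.056 ]
 [ 0.6591 -0.1898  0.056 ]
 [ 0.5127 -0.17    0.056 ]
 [ 0.5184 -0.1339  0.056 ]] [ 0.5887436  -0.16188221  0.056     ]
0.03646195774871491 0.14767796807699726
[[ 0.6807 -0.1438  0.044 ]
 [ 0.6735 -0.1982  0.044 ]
 [ 0.493  -0.1737  0.044 ]
 [ 0.5003 -0.1201  0.044 ]] [ 0.5868812 -0.1589426  0.044    ]
```

The slot spacing measures 24.0 mm and the bar's top 36.5 × 147.7 mm, so the measurement holds. The middle slot is at (0.5887, -0.162) with yaw -0.138. I'll move above it.

```bash
python3 -c "
from h import *
need([.5887,-.1620,.295],-.138)"
```

```text
clock 7.60 pos [0.5642 0.0148 0.3653] yaw -0.1319 tilt [-0.e+00 -2.e-04 -1.e+00] F [ 1.18  0.05 -1.2 ] w 0.0159
units shift [0.0951 0.3442 0.1406] turn z 0.0078
```

Emit:
{"method": "step_arm", "body": {
  "steps": "-1 0.019 0.06 0 0 0 0.0078; -1 0.024 0.09 0 0 0 0; -1 0.024 0.09 0 0 0 0; -1 0.019 0.07 0 0 0 0; -1 0.0091 0.0342 0.04 0 0 0"
}}

```text
clock: 8.1
position: [0.5889, -0.1656, 0.3476]
tcp_rot: [0.998, -0.07, 0.003, 0.001]
ft_force: [-0.3, 0.3, -1.2]
gripper_width: 0.0158
```

Emit:
{"method": "step_arm", "body": {
  "steps": "-1 0 0 0.05 0 0 0; -1 0 0 0.02 0 0 0; -1 0 0 0 0 0 0; -1 0 0 0 0 0 0; -1 0 0 0 0 0 0"
}}

```text
clock: 8.6
position: [0.5881, -0.1626, 0.3116]
tcp_rot: [0.998, -0.069, 0.001, 0.0]
ft_force: [0.5, 0.4, -1.5]
gripper_width: 0.0156
```

```bash
python3 - <<'E'
from h import *
from bench import *
import pickle
f=grab_frame("wrist"); cv2.imwrite("pics/w8.png",f["img"]);pickle.dump(dict(f),open("f8.pkl","wb"))
g=grab_frame("side"); cv2.imwrite("pics/s8.png",g["img"]);pickle.dump(dict(g),open("g8.pkl","wb"))
need([.5887,-.162,.28],-.138)
W=np.zeros((480,800,3),np.uint8)
W[:420,:400]=cv2.resize(f["img"][100:310,180:380],(400,420),interpolation=cv2.INTER_CUBIC)
W[:400,400:]=cv2.resize(g["img"][150:220,230:300],(400,400),interpolation=cv2.INTER_CUBIC);cv2.imwrite("pics/c8.png",W)
E
```

```text
clock 8.70 pos [ 0.5879 -0.1627  0.3115] yaw -0.1388 tilt [ 1.8e-03  2.0e-04 -1.0e+00] F [-0.1   0.02 -1.53] w 0.0159
units shift [ 0.0012 -0.0017  0.0629] turn z -0.001
```

View pics/c8.png

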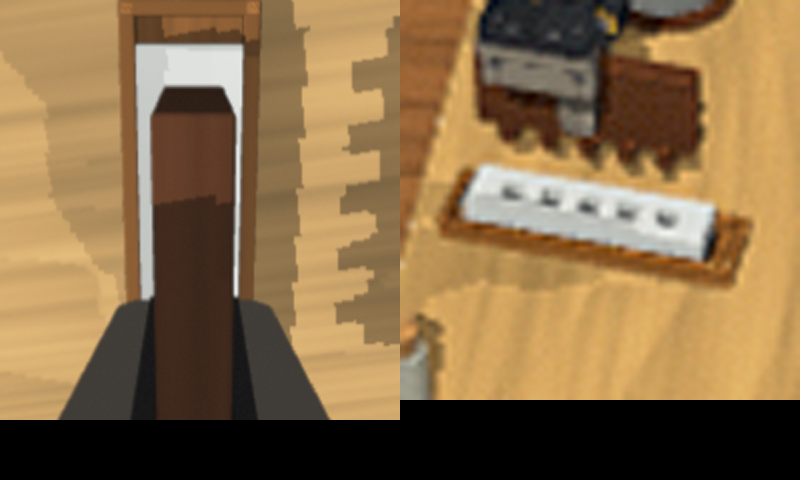

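View pics/w8.png

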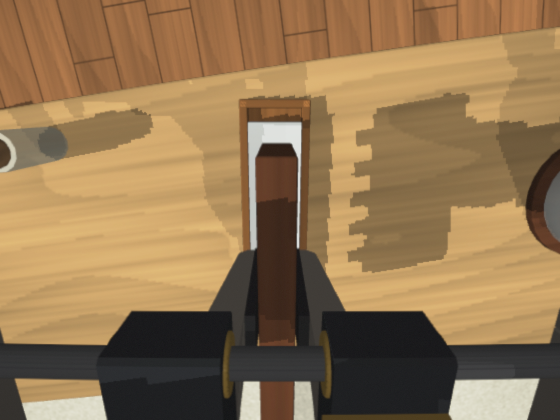

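```bash
python3 - <<'E'
from h import *
import pickle
f=pickle.load(open("f8.pkl","rb"))
q=lambda l:[(180+x/2,100+y/2) for x,y in l]
B=pix2plane(f,q([(136,43),(244,43)]),.056)
D=pix2plane(f,q([(151,113),(236,113),(153,400),(233,400)]),.1662)
E=pix2plane(f,q([(136,43),(140,290),(244,43),(237,290)]),.056)
print(B.round(4),D.round(4),E.round(4))
u=np.array([np.cos(-.1388),np.sin(-.1388)]);v=np.array([-u[1],u[0]])
tcp=np.array([.5879,-.1627])
for n,p in(("bar end",B),("div end",D),("baredges",E)):
    print(n,[( ((x[:2]-tcp)@u*1e3).round(1),((x[:2]-tcp)@v*1e3).round(1)) for x in p])
E
```

```text
[[ 0.6652 -0.1544  0.056 ]
 [ 0.6602 -0.1902  0.056 ]] [[ 0.6545 -0.1643  0.1662]
 [ 0.6523 -0.1798  0.1662]
 [ 0.5956 -0.1554  0.1662]
 [ 0.5933 -0.172   0.1662]] [[ 0.6652 -0.1544  0.056 ]
 [ 0.5773 -0.1415  0.056 ]
 [ 0.6602 -0.1902  0.056 ]
 [ 0.5723 -0.1771  0.056 ]]
bar end [(np.float64(75.4), np.float64(18.9)), (np.float64(75.4), np.float64(-17.3))]
div end [(np.float64(66.2), np.float64(7.6)), (np.float64(66.2), np.float64(-8.0)), (np.float64(6.6), np.float64(8.3)), (np.float64(6.6), np.float64(-8.4))]
baredges [(np.float64(75.4), np.float64(18.9)), (np.float64(-13.4), np.float64(19.6)), (np.float64(75.4), np.float64(-17.3)), (np.float64(-13.5), np.float64(-16.5))]
```

In the wrist frame the bar is offset from the held divider by about +1.2 mm along tool x and -1.2 mm along tool y. I'll correct that and descend to about 5 mm above it.

Emit:
{"method": "step_arm", "body": {
  "steps": "-1 0.0021 -0.0021 0.02 0 0 0.0015; -1 0 0 0.03 0 0 0; -1 0 0 0.018 0 0 0; -1 0 0 0 0 0 0; -1 0 0 0 0 0 0"
}}

```text
clock: 9.2
position: [0.5886, -0.1622, 0.2757]
tcp_rot: [0.998, -0.07, -0.001, -0.0]
ft_force: [0.1, -0.5, -1.3]
gripper_width: 0.0159
```

```bash
python3 - <<'E'
from h import *
from bench import *
import pickle
need([.5888,-.1617,.2713],-.140)
f=grab_frame("wrist"); cv2.imwrite("pics/w9.png",f["img"]);pickle.dump(dict(f),open("f9.pkl","wb"))
g=grab_frame("side")
W=np.zeros((480,800,3),np.uint8)
W[:420,:400]=cv2.resize(f["img"][100:310,180:380],(400,420),interpolation=cv2.INTER_CUBIC)
W[:400,400:]=cv2.resize(g["img"][150:220,230:300],(400,400),interpolation=cv2.INTER_CUBIC);cv2.imwrite("pics/c9.png",W)
E
```

```text
clock 9.20 pos [ 0.5886 -0.1622  0.2757] yaw -0.1407 tilt [-1.3e-03 -2.0e-04 -1.0e+00] F [ 0.13 -0.5  -1.28] w 0.0159
units shift [ 0.0004 -0.001   0.0087] turn z -0.0009
```

View pics/c9.png

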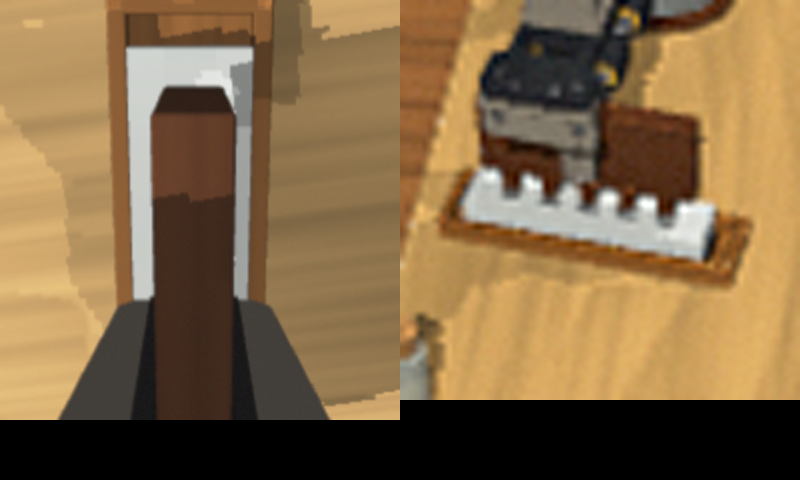

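```bash
python3 - <<'E'
from h import *
import pickle
f=pickle.load(open("f9.pkl","rb"))
q=lambda l:[(180+x/2,100+y/2) for x,y in l]
u=np.array([np.cos(-.1407),np.sin(-.1407)]);v=np.array([-u[1],u[0]])
tcp=np.array([.5886,-.1622])
for n,l,z in(("bar end",[(126,46),(254,46),(132,295),(245,295)],.056),("div end",[(151,113),(236,113)],.1304)):
    print(n,[( ((x[:2]-tcp)@u*1e3).round(1),((x[:2]-tcp)@v*1e3).round(1)) for x in pix2plane(f,q(l),z)])
E
```

```text
bar end [(np.float64(74.8), np.float64(18.8)), (np.float64(74.8), np.float64(-17.6)), (np.float64(-1.4), np.float64(19.1)), (np.float64(-1.5), np.float64(-16.6))]
div end [(np.float64(65.6), np.float64(7.5)), (np.float64(65.6), np.float64(-8.1))]
```

Emit:
{"method": "step_arm", "body": {
  "steps": "-1 0.0016 -0.0021 0 0 0 0.004; -1 0 0 0.003 0 0 0; -1 0 0 0.003 0 0 0; -1 0 0 0 0 0 0"
}}

```text
clock: 9.7
position: [0.5896, -0.1612, 0.2732]
tcp_rot: [0.997, -0.072, -0.0, -0.0]
ft_force: [0.2, -0.6, -1.3]
gripper_width: 0.0156
```

```bash
python3 -c "
from h import *
need([.589,-.161,.2713],-.143)
from bench import sense
print(sense()['ft_torque'])"
```

```text
clock 9.70 pos [ 0.5896 -0.1612  0.2732] yaw -0.1437 tilt [-2.e-04 -0.e+00 -1.e+00] F [ 0.21 -0.61 -1.29] w 0.0156
units shift [-0.0012 -0.0002  0.0038] turn z -0.001
[ 0.02426751 -0.02101058  0.02061015]
```

Emit:
{"method": "step_arm", "body": {
  "steps": "-1 0 0 0.003 0 0 0; -1 0 0 0.002 0 0 0; -1 0 0 0 0 0 0"
}}

```text
clock: 10.0
position: [0.5896, -0.1612, 0.2706]
tcp_rot: [0.997, -0.072, -0.0, -0.0]
ft_force: [-0.4, 0.4, -1.5]
gripper_width: 0.0156
```

Emit:
{"method": "step_arm", "body": {
  "steps": "-1 0 0 0.002 0 0 0; -1 0 0 0 0 0 0"
}}

```text
clock: 10.2
position: [0.5896, -0.1612, 0.2697]
tcp_rot: [0.997, -0.072, -0.0, -0.0]
ft_force: [-0.8, 0.1, -1.9]
gripper_width: 0.0159
```

Emit:
{"method": "step_arm", "body": {
  "steps": "-1 0 0 0.002 0 0 0; -1 0 0 0 0 0 0"
}}

```text
clock: 10.4
position: [0.5896, -0.1612, 0.2687]
tcp_rot: [0.997, -0.072, -0.0, -0.0]
ft_force: [-0.2, -0.6, -2.1]
gripper_width: 0.0159
```

Emit:
{"method": "step_arm", "body": {
  "steps": "-1 0 0 0.002 0 0 0; -1 0 0 0 0 0 0"
}}

```text
clock: 10.6
position: [0.5896, -0.1612, 0.2677]
tcp_rot: [0.997, -0.072, -0.0, -0.0]
ft_force: [-0.1, 0.2, -1.9]
gripper_width: 0.0158
```

There is no push-back 3.6 mm below the bar's top, so the teeth are entering. I'll go on slowly towards the catch at TCP z of about 0.262.

Emit:
{"method": "step_arm", "body": {
  "steps": "-1 0 0 0.002 0 0 0; -1 0 0 0.002 0 0 0; -1 0 0 0 0 0 0"
}}

```text
clock: 10.9
position: [0.5896, -0.1612, 0.2656]
tcp_rot: [0.997, -0.072, -0.0, -0.0]
ft_force: [0.6, 0.4, -2.2]
gripper_width: 0.0158
```

Emit:
{"method": "step_arm", "body": {
  "steps": "-1 0 0 0.002 0 0 0; -1 0 0 0.002 0 0 0; -1 0 0 0 0 0 0"
}}

```text
clock: 11.2
position: [0.5896, -0.1612, 0.2637]
tcp_rot: [0.997, -0.072, -0.0, -0.0]
ft_force: [1.0, 0.1, -1.0]
gripper_width: 0.0156
```

Emit:
{"method": "step_arm", "body": {
  "steps": "-1 0 0 0.002 0 0 0; -1 0 0 0 0 0 0"
}}

```text
clock: 11.4
position: [0.5896, -0.1612, 0.2627]
tcp_rot: [0.997, -0.072, -0.0, -0.0]
ft_force: [1.3, -0.9, -2.0]
gripper_width: 0.0156
```

Emit:
{"method": "step_arm", "body": {
  "steps": "-1 0 0 0.002 0 0 0; -1 0 0 0 0 0 0"
}}

```text
clock: 11.6
position: [0.5897, -0.1613, 0.2621]
tcp_rot: [0.997, -0.072, 0.0, 0.0]
ft_force: [-2.2, 0.4, 2.7]
gripper_width: 0.0158
```

The push-back starts at z = 0.262, right where the catch should be. I'll press in 0.5 mm steps, keeping the contact force around 8–14 N.

Emit:
{"method": "step_arm", "body": {
  "steps": "-1 0 0 0.001 0 0 0; -1 0 0 0 0 0 0"
}}

```text
clock: 11.8
position: [0.5897, -0.1612, 0.2616]
tcp_rot: [0.997, -0.072, 0.0, 0.0]
ft_force: [-1.3, 0.5, 4.5]
gripper_width: 0.0161
```

Emit:
{"method": "step_arm", "body": {
  "steps": "-1 0 0 0.001 0 0 0; -1 0 0 0 0 0 0"
}}

```text
clock: 12.0
position: [0.5897, -0.1613, 0.2611]
tcp_rot: [0.997, -0.072, 0.0, 0.0]
ft_force: [-1.2, 1.3, 5.9]
gripper_width: 0.0159
```

Emit:
{"method": "step_arm", "body": {
  "steps": "-1 0 0 0.001 0 0 0; -1 0 0 0 0 0 0; -1 0 0 0 0 0 0"
}}

```text
clock: 12.3
position: [0.5897, -0.1613, 0.2604]
tcp_rot: [0.997, -0.072, 0.0, 0.0]
ft_force: [-1.7, 1.7, 4.7]
gripper_width: 0.0159
```

Emit:
{"method": "step_arm", "body": {
  "steps": "-1 0 0 0.001 0 0 0; -1 0 0 0 0 0 0; -1 0 0 0 0 0 0"
}}

```text
clock: 12.6
position: [0.5897, -0.1613, 0.2599]
tcp_rot: [0.997, -0.072, 0.0, 0.0]
ft_force: [-0.5, 0.1, 5.1]
gripper_width: 0.0157
```

Emit:
{"method": "step_arm", "body": {
  "steps": "-1 0 0 0 0 0 0; -1 0 0 0 0 0 0; -1 0 0 0 0 0 0"
}}

```text
clock: 12.9
position: [0.5897, -0.1613, 0.2599]
tcp_rot: [0.997, -0.072, 0.0, 0.0]
ft_force: [-1.4, 0.1, 5.9]
gripper_width: 0.016
```

Emit:
{"method": "step_arm", "body": {
  "steps": "-1 0 0 0.001 0 0 0; -1 0 0 0.001 0 0 0; -1 0 0 0 0 0 0"
}}

```text
clock: 13.2
position: [0.5897, -0.1613, 0.2589]
tcp_rot: [0.997, -0.072, 0.0, 0.0]
ft_force: [0.0, -0.1, 4.9]
gripper_width: 0.0159
```

Emit:
{"method": "step_arm", "body": {
  "steps": "-1 0 0 0 0 0 0; -1 0 0 0 0 0 0; -1 0 0 0 0 0 0"
}}

```text
clock: 13.5
position: [0.5897, -0.1612, 0.2589]
tcp_rot: [0.997, -0.072, 0.0, 0.0]
ft_force: [-1.4, -0.1, 4.3]
gripper_width: 0.0157
```

Emit:
{"method": "step_arm", "body": {
  "steps": "-1 0 0 0.001 0 0 0; -1 0 0 0.001 0 0 0; -1 0 0 0 0 0 0"
}}

```text
clock: 13.8
position: [0.5897, -0.1612, 0.2578]
tcp_rot: [0.997, -0.072, 0.0, 0.0]
ft_force: [-1.1, -0.1, 5.3]
gripper_width: 0.0159
```

Emit:
{"method": "step_arm", "body": {
  "steps": "-1 0 0 0 0 0 0; -1 0 0 0 0 0 0; -1 0 0 0 0 0 0"
}}

```text
clock: 14.1
position: [0.5897, -0.1613, 0.2579]
tcp_rot: [0.997, -0.072, 0.0, 0.0]
ft_force: [-0.9, 0.2, 5.2]
gripper_width: 0.0155
```

Emit:
{"method": "step_arm", "body": {
  "steps": "-1 0 0 0.001 0 0 0; -1 0 0 0.001 0 0 0; -1 0 0 0 0 0 0; -1 0 0 0 0 0 0"
}}

```text
clock: 14.5
position: [0.5897, -0.1612, 0.2569]
tcp_rot: [0.997, -0.072, 0.0, 0.0]
ft_force: [-0.8, 0.4, 4.7]
gripper_width: 0.0159
```

Emit:
{"method": "step_arm", "body": {
  "steps": "-1 0 0 0.001 0 0 0; -1 0 0 0.001 0 0 0; -1 0 0 0 0 0 0; -1 0 0 0 0 0 0"
}}

```text
clock: 14.9
position: [0.5897, -0.1613, 0.2559]
tcp_rot: [0.997, -0.072, 0.0, 0.0]
ft_force: [0.1, 0.4, 4.1]
gripper_width: 0.0159
```

Emit:
{"method": "step_arm", "body": {
  "steps": "-1 0 0 0.001 0 0 0; -1 0 0 0 0 0 0; -1 0 0 0 0 0 0"
}}

```text
clock: 15.2
position: [0.5897, -0.1613, 0.2554]
tcp_rot: [0.997, -0.072, 0.0, 0.0]
ft_force: [-0.2, 0.3, 4.5]
gripper_width: 0.0153
```

```bash
python3 - <<'E'
from h import *
from bench import *
need([.5896,-.1613,.2563],-.143)
f=grab_frame("wrist"); g=grab_frame("side")
W=np.zeros((480,800,3),np.uint8)
W[:420,:400]=cv2.resize(f["img"][100:310,180:380],(400,420),interpolation=cv2.INTER_CUBIC)
W[:400,400:]=cv2.resize(g["img"][150:220,230:300],(400,400),interpolation=cv2.INTER_CUBIC);cv2.imwrite("pics/c10.png",W)
E
```

```text
clock 15.20 pos [ 0.5897 -0.1613  0.2554] yaw -0.1439 tilt [ 1.e-04  0.e+00 -1.e+00] F [-0.23  0.31  4.45] w 0.0153
units shift [-0.0002  0.     -0.0019] turn z -0.0011
```

View pics/c10.png

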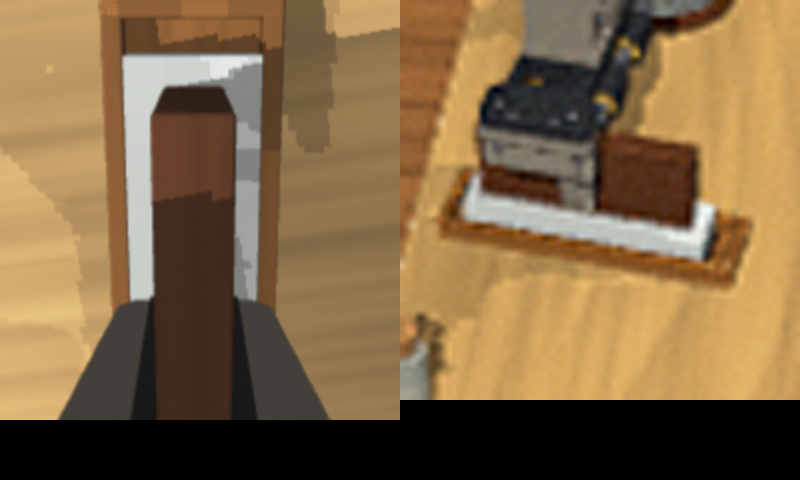

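The board hasn't slipped in the pads (its end is still at crop row 88) and the shoulder is nearly on the bar. I'll press until the force rises.

Emit:
{"method": "step_arm", "body": {
  "steps": "-1 0 0 0.001 0 0 0; -1 0 0 0 0 0 0; -1 0 0 0 0 0 0"
}}

```text
clock: 15.6
position: [0.5897, -0.1613, 0.255]
tcp_rot: [0.997, -0.072, 0.0, 0.0]
ft_force: [0.5, -0.0, 6.5]
gripper_width: 0.0159
```

Emit:
{"method": "step_arm", "body": {
  "steps": "-1 0 0 0.001 0 0 0; -1 0 0 0 0 0 0; -1 0 0 0 0 0 0"
}}

```text
clock: 15.9
position: [0.5897, -0.1612, 0.2546]
tcp_rot: [0.997, -0.072, 0.0, 0.0]
ft_force: [-1.5, 0.6, 6.9]
gripper_width: 0.0158
```

Emit:
{"method": "step_arm", "body": {
  "steps": "-1 0 0 0.001 0 0 0; -1 0 0 0 0 0 0; -1 0 0 0 0 0 0"
}}

```text
clock: 16.2
position: [0.5897, -0.1612, 0.2543]
tcp_rot: [0.997, -0.072, 0.0, 0.0]
ft_force: [-2.1, 0.0, 9.4]
gripper_width: 0.0161
```

Emit:
{"method": "step_arm", "body": {
  "steps": "-1 0 0 0.001 0 0 0; -1 0 0 0 0 0 0; -1 0 0 0 0 0 0"
}}

```text
clock: 16.5
position: [0.5897, -0.1613, 0.2539]
tcp_rot: [0.997, -0.072, 0.0, 0.0]
ft_force: [-1.6, 1.1, 9.4]
gripper_width: 0.0157
```

Emit:
{"method": "step_arm", "body": {
  "steps": "-1 0 0 0.0005 0 0 0; -1 0 0 0 0 0 0; -1 0 0 0 0 0 0; -1 0 0 0 0 0 0"
}}

```text
clock: 16.9
position: [0.5897, -0.1613, 0.2537]
tcp_rot: [0.997, -0.072, 0.0, 0.0]
ft_force: [-1.6, 0.4, 10.9]
gripper_width: 0.0157
```

Emit:
{"method": "step_arm", "body": {
  "steps": "-1 0 0 0 0 0 0; -1 0 0 0 0 0 0; -1 0 0 0 0 0 0; -1 0 0 0 0 0 0; -1 0 0 0 0 0 0"
}}

```text
clock: 17.4
position: [0.5897, -0.1613, 0.2537]
tcp_rot: [0.997, -0.072, 0.0, 0.0]
ft_force: [-1.6, 0.3, 9.8]
gripper_width: 0.0159
```

The force has held steady at about 11 N without creep, and the unloaded height works out at about 0.2558 (0.2563 expected at home), so it is seated. I'll ease the load and open.

Emit:
{"method": "step_arm", "body": {
  "steps": "-1 0 0 -0.002 0 0 0; -1 0 0 -0.0015 0 0 0; -1 0 0 0 0 0 0; -1 0 0 0 0 0 0"
}}

```text
clock: 17.8
position: [0.5897, -0.1612, 0.255]
tcp_rot: [0.997, -0.072, 0.0, 0.0]
ft_force: [-0.5, 0.4, 6.5]
gripper_width: 0.016
```

Emit:
{"method": "step_arm", "body": {
  "steps": "-0.5 0 0 0 0 0 0; -0.4 0 0 0 0 0 0; -0.4 0 0 0 0 0 0; -0.4 0 0 0 0 0 0; -0.4 0 0 0 0 0 0"
}}

```text
clock: 18.3
position: [0.5896, -0.1612, 0.2547]
tcp_rot: [0.997, -0.072, -0.0, -0.0]
ft_force: [-0.3, 0.2, -0.4]
gripper_width: 0.0278
```

```bash
python3 - <<'E'
from h import *
from bench import *
need([.5896,-.1613,.2563],-.143)
f=grab_frame("wrist"); g=grab_frame("side")
W=np.zeros((480,800,3),np.uint8)
W[:420,:400]=cv2.resize(f["img"][100:310,180:380],(400,420),interpolation=cv2.INTER_CUBIC)
W[:400,400:]=cv2.resize(g["img"][150:220,230:300],(400,400),interpolation=cv2.INTER_CUBIC);cv2.imwrite("pics/c11.png",W)
E
```

```text
clock 18.30 pos [ 0.5896 -0.1612  0.2547] yaw -0.1438 tilt [-3.e-04 -0.e+00 -1.e+00] F [-0.28  0.22 -0.43] w 0.0278
units shift [ 0.0001  0.0001 -0.0033] turn z -0.001
```

View pics/c11.png

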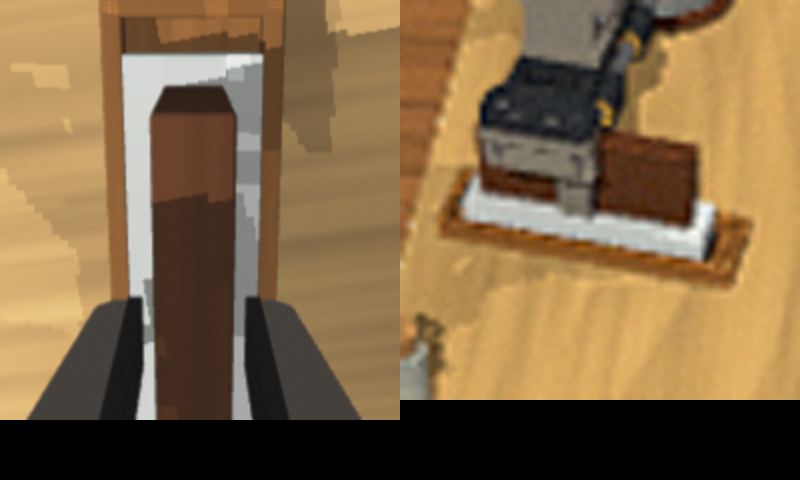

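Emit:
{"method": "step_arm", "body": {
  "steps": "0 0 0 0 0 0 0; 0 0 0 0 0 0 0; 0 0 0 0 0 0 0; 0 0 0 0 0 0 0; 0 0 0 0 0 0 0"
}}

```text
clock: 18.9
position: [0.5896, -0.1613, 0.2548]
tcp_rot: [0.997, -0.072, 0.0, 0.0]
ft_force: [0.3, 0.9, -0.5]
gripper_width: 0.0462
```

Emit:
{"method": "step_arm", "body": {
  "steps": "0 0 0 -0.03 0 0 0; 0 0 0 -0.06 0 0 0; 0 0 0 -0.08 0 0 0; 0 0 0 -0.08 0 0 0; 0 0 0 -0.05 0 0 0"
}}

```text
clock: 19.4
position: [0.59, -0.1613, 0.4094]
tcp_rot: [0.997, -0.072, 0.002, 0.0]
ft_force: [0.7, 0.7, -0.7]
gripper_width: 0.0455
```

Emit:
{"method": "step_arm", "body": {
  "steps": "0 -0.09 0 -0.02 0 0 0; 0 -0.09 0 0 0 0 0; 0 -0.07 0 0 0 0 0; 0 0 0 0 0 0 0; 0 0 0 0 0 0 0"
}}

```text
clock: 19.9
position: [0.4658, -0.1434, 0.4163]
tcp_rot: [0.997, -0.072, 0.001, 0.0]
ft_force: [0.1, -0.2, 1.0]
gripper_width: 0.0457
```

```bash
python3 - <<'E'
from h import *
from bench import *
import pickle
need([.5896,-.1613,.2563],-.143)
f=grab_frame("wrist"); g=grab_frame("side"); s=grab_frame("scene")
pickle.dump([dict(f),dict(g),dict(s)],open("end.pkl","wb"))
for n,im in(("wrist",f),("side",g),("scene",s)):
    for t in["divider_mid","strip_top"]:
        print(n,t,[(round(d["p"],2),np.round(d["centre"],4)) for d in landmark_of(im,t)][:4])
W=np.zeros((600,800,3),np.uint8)
W[:300,:400]=cv2.resize(f["img"],(400,300))
W[:300,400:]=cv2.resize(g["img"][145:220,220:320],(400,300),interpolation=cv2.INTER_CUBIC)
W[300:,:400]=cv2.resize(s["img"],(400,300))
W[300:,400:]=cv2.resize(s["img"][210:285,160:260],(400,300),interpolation=cv2.INTER_CUBIC)
cv2.imwrite("pics/c12.png",W)
E
```

```text
clock 19.90 pos [ 0.4658 -0.1434  0.4163] yaw -0.1441 tilt [ 2.5e-03  4.0e-04 -1.0e+00] F [ 0.1  -0.18  1.05] w 0.0457
units shift [ 2.494e-01 -2.000e-04  3.206e-01] turn z -0.0014
wrist divider_mid [(0.9, array([0.3091, 0.2008, 0.036 ])), (0.79, array([ 0.5903, -0.162 ,  0.0749])), (0.63, array([ 0.3073, -0.17  ,  0.0364]))]
wrist strip_top [(0.82, array([ 0.5827, -0.1611,  0.053 ]))]
side divider_mid [(0.9, array([ 0.5912, -0.1585,  0.0771])), (0.84, array([0.2775, 0.4179, 0.0354])), (0.6, array([0.3033, 0.201 , 0.0313]))]
side strip_top [(0.7, array([ 0.5839, -0.1585,  0.0548])), (0.62, array([ 0.5915, -0.1591,  0.0751]))]
scene divider_mid [(0.7, array([0.2748, 0.4134, 0.0377])), (0.66, array([ 0.309 , -0.1724,  0.0346])), (0.58, array([ 0.5848, -0.1637,  0.0263])), (0.57, array([ 0.5889, -0.1593,  0.0768]))]
scene strip_top [(0.92, array([ 0.5848, -0.1625,  0.057 ]))]
```

View pics/c12.png

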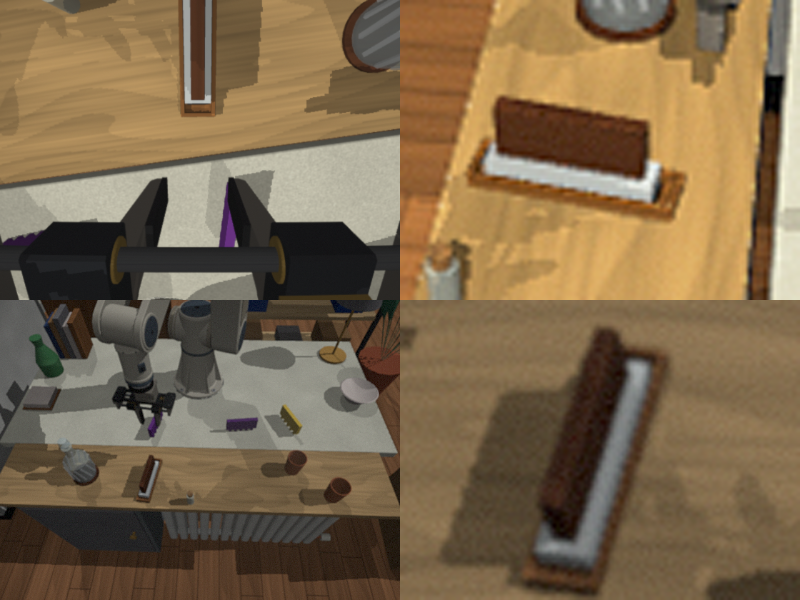

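```bash
python3 -c "
from bench import *
print(job_done())"
```

```text
the job is handed in; nothing more can be done
None
```

The walnut divider is in the slotted bar, and every check I had says it is fully home. I handed the job in at about 20 s of the 54 s allowed; no verdict was reported.

**What I did:** I gripped the dark walnut comb (15.9 mm between the pads), lifted it clear and aligned it over the slots with the wrist camera. The teeth went in without push-back. I then pressed past the catch, eased off, opened the gripper and moved the arm away.

**Last checks:**
- **Catch and depth:** The catch met the teeth at 9 mm, as described, and gave way at about 7 N. After that the force rose at close to the rubber pads' stiffness and held steady at about 11 N, with no creep. The height under load matched fully home to about 0.5 mm.
- **Pressing force:** The highest I read was about 12.5 N, well under the 20 N limit.
- **Pictures after release:** The divider stands upright along the bar with its shoulder on the bar's top. The three cameras put its centre at z = 0.075 to 0.077 m (0.076 m expected).
- **Other objects:** The decanter, cups and vial looked unmoved in the final picture; I didn't measure them again.

**What disagreed or stayed coarse:**
- **Slot position:** The side camera put the middle slot about 9 mm off in y from the wrist camera in my first estimate. I used the wrist view, and the fit bore it out.
- **False detections:** The network also gave one false divider and one false bar position, which I ignored.
- **Final height:** The pictures are only good to a few millimetres, so the force readings are what confirm it is fully home.

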